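# Clamp an amber bottle in the capping jig

## Robot

A 6-joint arm with a two-finger parallel gripper is mounted at the origin on the work surface. World frame = base frame: x ahead of the robot, y to its left, z up, the work surface at z = 0. Lengths are in mm, angles in rad, forces in N, time in s.
With the tool pointing down it reaches from about 275 to 1000 mm from the base axis. Payload 8.4 kg.
Tool frame: the origin (TCP) lies at the very end of the fingers, on their centre line; the grasp point (between the pads) lies behind it (r.grip_point_offset is the x of the grasp point in the tool frame, in mm); x points along the fingers, z is the direction in which the jaws open and shut, and the axes are right-handed (so a half turn about x gives the same grasp; the last joint's range is limited). The gripper opens to 85 mm and grips with 20 to 120 N. Pads are 22 mm wide; open, the fingers measure 114 mm over their backs; the gripper's body (76 mm by 85 mm) begins 54 mm behind the grasp point. The pads swing forward as they close: fully open they stand 13 mm farther back than shut.
Start: joints at [-1.261, 0.353, 1.633, -0, 1.155, -0.002], TCP at [191.731, -594.867, 231.281] pointing down, gripper open.
Joint ranges: [-2.63, 2.63], [-0.92, 2.1], [0.06, 2.66], [-1.3, 4.44], [0, 2.69], [-3.02, 3.02]. Speed limits (rad/s): [2.22, 2.22, 2.79, 3.14, 3.14, 3.14].

## Interface

Orientations are given as [roll, pitch, yaw] about the fixed x, y, z axes, in that order (R = Rz(yaw) Ry(pitch) Rx(roll)).
In Python, from rig import r, vision, order gives the robot as it stands. The module is installed in compiled form; this text tells all that it offers.
- The arm moves only by the tool step_arm, never from a script. Its argument "rows" is a list of rows, each a list of 7 numbers: the shift along the world's x, y, z in mm, then the turn, a rotation vector about the world's x, y, z in rad, then the finger opening in mm, from 0 to 85.4. A call has exactly 8 rows; each row is the pose to reach, as a shift and turn from the pose measured when the call began; what a row does not reach only later rows make up. A row lasts 1/8 s, in which the tool goes at most 62.5 mm and 10.7 degrees, less where a joint would pass 70% of its speed; a pose out of reach is approached as far as the arm can. A call with a gripper value outside its range is refused whole. The fingers move at their own pace and stop on an object; "force" is the grip in N (left out, the last holds). Time passes only in rows, so rows that repeat a pose let the fingers close, or fill a call up. It gives the time, the measured TCP pose, the force and the opening at its end, in the units of the state.
- r.sense(): the state, without advancing time (a new reading comes with each control period).
- vision.grab_frame(name): name is "side" or "top"; returns (picture, depth): 420x560x3 uint8, red, green, blue; 420x560 float32, mm along the optical axis (not along the pixel's ray), 0 where there is no reading.
- vision.camera_info(name): a dict with "K" (3x3 intrinsics, pixels), "origin" and "attitude" of the camera in the world. Camera axes: x right, y down, z forward; pixel columns grow to the right and rows downward; lengths in mm; the calibration is good to about 2 mm. A picture is of the moment at which its call begins. camera_info takes no time and is no camera call.
- order.sign_off(): hands the job in, once; it reports no verdict.
The state is a dict: "clock": time; "qpos": joint angles; "qvel": joint speeds; "joint_efforts": joint torques, N m; "eef_pos": TCP position; "tcp_rot": TCP orientation; "contact_force": force on the tool from outside, world axes, zero at the start; "wrist_torque": the same for the moment, N m; "opening": opening from 0.0 (shut) to 1.0 (fully open).
Only numpy, scipy, OpenCV 4.12 (cv2) and the standard library are available. Lean on these libraries where they do the work, as an engineer would, in place of code of your own. Each camera call takes 0.05 s, during which the arm holds its last target.

## Task

Stand the middle-sized amber bottle upright in the vee of the bottle clamp, then let go and push the clamp's lever handle (with the fingers beside it, not gripping it) through its quarter turn to the end stop so that the jaw holds the bottle. Press the handle firmly against the stop, with about 17 newtons for half a second and never more than 27, then leave it there; do not disturb the other bottles or the beaker.

Things in the scene. Friction and masses are not known exactly. Their poses are not given: they have to be found in the camera images.
- bottle_mid (a point): Centre (half-way up) of the amber glass bottle to be clamped: body diameter 40 mm, 100 mm tall with its white cap, so its underside is 50 mm below this point; about 130 g, standing upright on the bench among a bigger and a smaller one. z is the bottle's axis.
- clamp: Bottle clamp, bolted down: grey metal plate 100 mm (x) by 185 mm (y), 10 mm thick; origin on the bench under the nest centre. At +y a metal vee block (26 mm high above the plate, about 50 mm wide in x), at -y a rubber-faced jaw, its top 25 mm above the plate, that the lever drives towards +y. Load from above, fingers at the bottle's -x and +x sides.
- nest (a point): Centre of the nest on the plate's upper face, 10 mm above the bench: where the centre of the bottle's underside is when it touches both vee faces. Axes as the clamp. Set down 1 to 3 mm short of this towards -y the bottle clears the vee; the jaw then pushes it home. With the lever open the jaw's face is 12 mm (8 mm at the least) short of a seated bottle.
- pivot (a point): Vertical pivot axis of the lever, at the handle's mid-height (45 mm above the bench), 85 mm from the nest centre towards the clamp's -y. Axes as the clamp.
- handle (a point): Point on the lever's light grey handle bar 100 mm from the pivot, the place to push. The bar is 14 mm wide, 16 mm high (37 to 53 mm above the bench; below it only the bench and the 10 mm plate) and ends 122 mm from the pivot. x points outward along the lever. Push level and square to the bar: about 6 N moves it, up to 8 N over the last third; the stop itself is rigid.
- lever (a joint): Lever angle in rad: 0 fully open, the handle pointing along the clamp's +x; grows clockwise seen from above; 1.571 at the end stop, the handle pointing along the clamp's -y. Starts at 0 to 0.3. Stiff cam: it stays where it is left.
- jaw: The rubber-faced jaw on a spring of its own; it presses the bottle with about 9 N when the lever is at its stop. Its origin has no meaning for the work.
- big_mid (a point): Bystander: centre of the bigger amber bottle, diameter 58 mm, 145 mm tall, stands loose.
- vial_mid (a point): Bystander: centre of the small amber bottle, diameter 26 mm, 62 mm tall, stands loose.
- beaker: Bystander: glass beaker, diameter 64 mm, 85 mm tall, standing on the white laboratory balance at the right of the bench. Origin at its underside.
There are look-alikes about, which are no part of the job. Leave any black, green or turquoise look-alike of the part that bears bottle_mid alone.

How it is judged (in metres and radians):
On the way, in this order (a step that is already met when the one before it is completed fails the run):
1. the bottle stands in the vee, released, with the lever still open (horizontal distance between bottle_mid and nest below 0.008 m and z of bottle_mid in the frame of nest below 0.053 m and angle between bottle_mid's own z axis and vertical below 0.08 rad and value of joint lever below 0.5 rad and contact force between the fingers and bottle below 0.1 N), for 0.2 s.
2. the handle is pressed against the end stop by the fingers with at least 12 N (value of joint lever above 1.55 rad and contact force between the fingers and lever above 12 N), for 0.25 s.
At the end, for the whole second after the job is handed in: The lever is within 0.03 rad of its end stop, the bottle stands upright (within 0.08 rad) on the plate within 5 mm of the nest centre, at rest, and the jaw presses it with more than 4 N (value of joint lever above 1.54 rad and horizontal distance between bottle_mid and nest below 0.005 m and z of bottle_mid in the frame of nest between 0.047 and 0.053 m and angle between bottle_mid's own z axis and vertical below 0.08 rad and contact force between jaw and bottle above 4 N and linear speed of bottle below 0.01 m/s); the robot touches nothing.
It fails at once if the lever is pushed or squeezed by the robot with more than 27 N (contact force between any of the fingers, the arm and lever above 27 N).
It fails at once if another bottle or the beaker is moved more than 15 mm (distance of any of big_mid, vial_mid, beaker from where it was at the start of the episode above 0.015 m).
It also fails if it takes over 72 s, if anything falls off the work surface, if the arm or the gripper's body presses on something with over 40 N, if the wrist force passes 120 N, or if a joint passes its speed limit or range.

## Working session

There is one attempt and no reset: what is moved stays moved. The work goes in short steps, Python scripts to look and compute and a tool call to move; the robot and the scene stay as the last step left them, time stands still between calls to the robot, and variables do not carry over. Pictures are saved under pics/ and viewed, and the job is handed in when it is done.

Besides the shell and the picture viewer there is one more tool, called in YAML: its name, and indented under it one key for each argument. step_arm: Moves the arm, as the interface text tells. Its arguments: {"type":"object","properties":{"rows":{"type":"array"},"force":{"type":"number"}},"required":["rows"]}

```bash
mkdir -p pics; cat > h.py <<'E'
import numpy as np, cv2
from rig import r, vision, order
from scipy.spatial.transform import Rotation as R
def grab(name,fn=None):
    p,d=vision.grab_frame(name)
    np.savez('last_%s.npz'%name,p=p,d=d)
    if fn: cv2.imwrite('pics/'+fn,p[:,:,::-1])
    return p,d
E
python3 - <<'E'
from h import *
s=r.sense();print(s, r.grip_point_offset)
for n in('side','top'):
    print(vision.camera_info(n)); grab(n,n+'1.png')
E
```

```text
{'clock': 0.0, 'qpos': array([-1.26139929e+00,  3.53677469e-01,  1.63415130e+00,  8.71602289e-06,
        1.15521063e+00, -2.36991700e-03]), 'qvel': array([-1.80653818e-04,  7.36630585e-05,  5.69971811e-04,  5.83678704e-04,
       -1.19527978e-03, -6.27568304e-04]), 'joint_efforts': array([ 3.41566854e-03, -6.05249119e+01, -3.42060971e+01,  2.18900877e-04,
        9.46690910e-03, -1.43083378e-05]), 'eef_pos': array([ 191.58377005, -594.39548767,  230.5360333 ]), 'tcp_rot': array([3.13371457, 1.56934956, 1.87468167]), 'contact_force': array([ 0.50629636, -0.59762933, -0.27262471]), 'wrist_torque': array([0.04186322, 0.02591623, 0.02884511]), 'opening': 1.0019332854085343} -18.700000000000003
{'K': array([[505.62434005,   0.        , 275.93606289],
       [  0.        , 505.62434005, 204.46708162],
       [  0.        ,   0.        ,   1.        ]]), 'origin': array([332.62645292, 674.19918433, 700.67988839]), 'attitude': array([-2.16801545e+00,  1.64347474e-03, -2.86238333e+00])}
{'K': array([[404.43740851,   0.        , 280.45892708],
       [  0.        , 404.43740851, 213.39249011],
       [  0.        ,   0.        ,   1.        ]]), 'origin': array([ 351.81596441, -193.4508097 , 1133.67126448]), 'attitude': array([-2.93095017, -0.00345149, -1.5912745 ])}
```

View pics/side1.png

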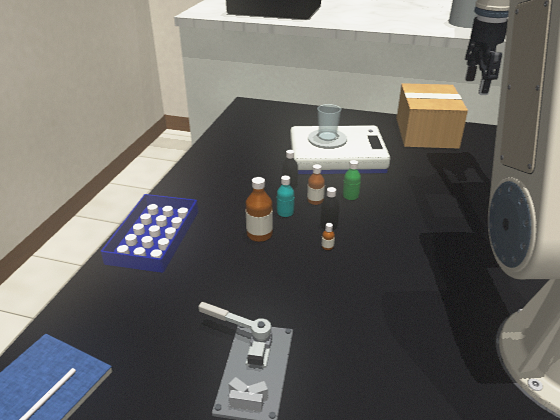

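View pics/top1.png

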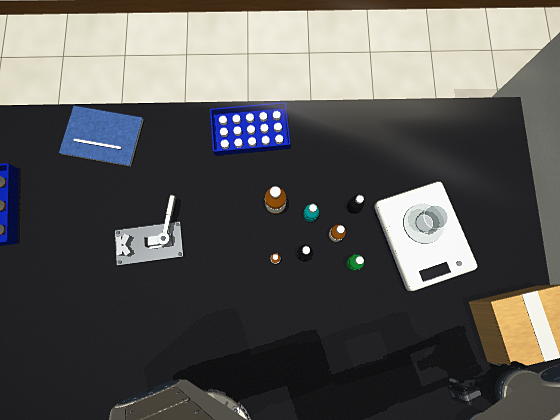

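Candidates, as (top pixel / side pixel):
- Big amber: (275,197) / (259,210)
- Mid amber: (338,232) / (316,186)
- Small amber: (275,258) / (328,238)
- Teal: (312,212) / (286,197)
- Green: (356,262) / (352,182)
- Black: (305,252) and (357,203) / (331,210) and (290,168)

My choice is the mid amber at top (338,232). I'll check it in a crop and measure.

```bash
cat >> h.py <<'E'
def Rc(name):
    c=vision.camera_info(name); return c['K'],np.array(c['origin']),R.from_euler('xyz',c['attitude']).as_matrix()
def pts(name,d):
    K,o,M=Rc(name); v,u=np.mgrid[0:420,0:560]
    X=np.stack([(u-K[0,2])/K[0,0]*d,(v-K[1,2])/K[1,1]*d,d],-1)
    return X@M.T+o
def proj(name,P):
    K,o,M=Rc(name); c=(np.atleast_2d(P)-o)@M; q=c@K.T; return q[:,:2]/q[:,2:]
E
python3 - <<'E'
from h import *
for n,box in (('side',(270,140,380,250)),('top',(255,180,375,280))):
    z=np.load('last_%s.npz'%n); p=z['p'];P=pts(n,z['d'])
    x0,y0,x1,y1=box
    cv2.imwrite('pics/crop_%s.png'%n,cv2.resize(p[y0:y1,x0:x1,::-1],None,fx=5,fy=5,interpolation=cv2.INTER_CUBIC))
for n,uv in (('top',[(338,230),(275,258),(275,190),(312,210),(150,250),(163,240),(170,200),(450,180),(425,220)]),('side',[(317,170),(316,190),(259,325),(205,307),(250,390)])):
    z=np.load('last_%s.npz'%n);P=pts(n,z['d'])
    for u,v in uv: print(n,u,v,P[v,u].round(1),z['p'][v,u])
# crops of clamp
z=np.load('last_top.npz')['p'];cv2.imwrite('pics/clamp_top.png',cv2.resize(z[185:275,105:195,::-1],None,fx=6,fy=6,interpolation=cv2.INTER_CUBIC))
z=np.load('last_side.npz')['p'];cv2.imwrite('pics/clamp_side.png',cv2.resize(z[295:420,190:305,::-1],None,fx=4.5,fy=4.5,interpolation=cv2.INTER_CUBIC))
E
```

```text
top 338 230 [ 525.8 -349.8   99.7] [255 255 255]
top 275 258 [ 460.6 -184.9   60.1] [255 255 255]
top 275 190 [ 623.3 -188.6  147.3] [250 250 250]
top 312 210 [ 580.3 -284.4   99.3] [255 255 255]
top 150 250 [494.8 162.6  11.2] [175 181 182]
top 163 240 [515.4 115.   55.6] [123 132 130]
top 170 200 [625.3  99.7  57.4] [251 250 242]
top 450 180 [ 684.4 -700.3   -1.2] [47 47 48]
top 425 220 [ 554.2 -590.9   65.4] [222 228 228]
side 317 170 [ 526.4 -352.4   92.2] [170 163 155]
side 316 190 [ 524.7 -343.7   41.4] [154 152 138]
side 259 325 [522.3 119.1  58.5] [106 108 112]
side 205 307 [627.7 100.6  52.9] [223 219 210]
side 250 390 [502.9 227.3  35.9] [196 198 196]
```

View pics/crop_side.png

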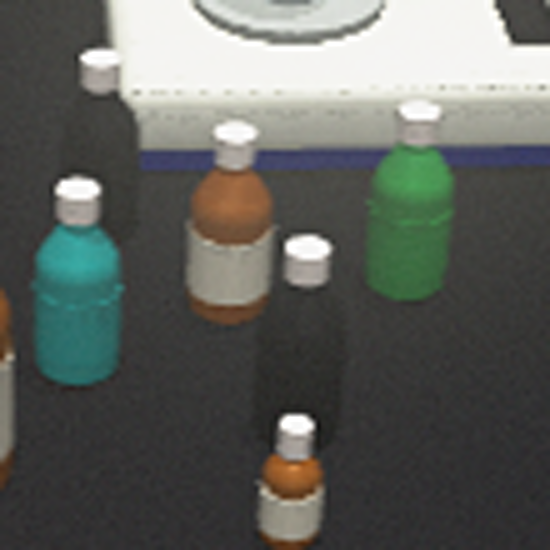

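View pics/crop_top.png

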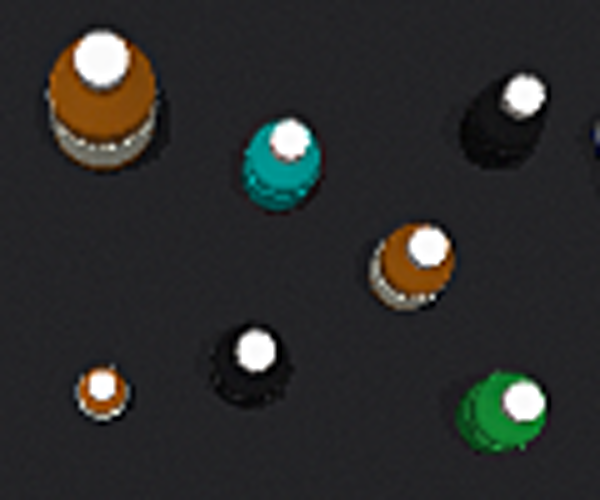

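View pics/clamp_top.png

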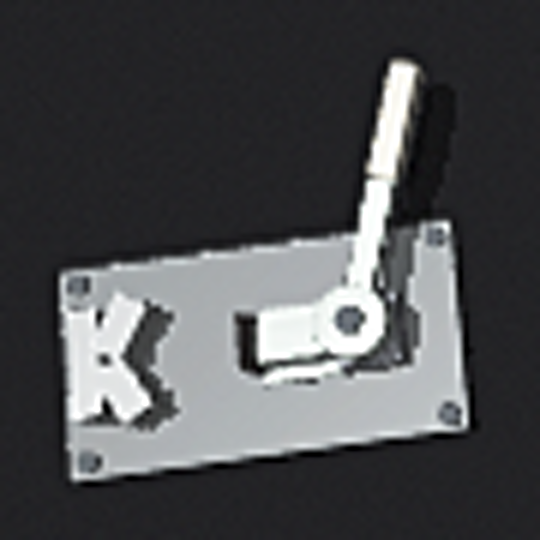

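View pics/clamp_side.png

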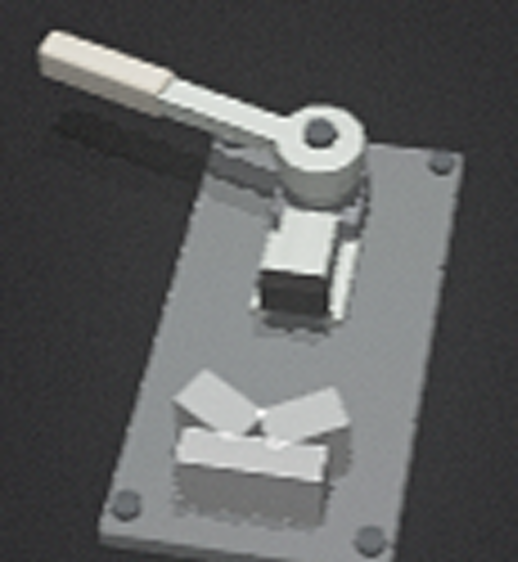

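```bash
cat > m.py <<'E'
from h import *
from scipy.optimize import least_squares
for n in('top','side'):
    z=np.load('last_%s.npz'%n);P=pts(n,z['d']);p=z['p'].astype(int)
    # plate: unproject plate pixels, bright grey vs black bench, z 5..16
    reg=(P[...,0]>400)&(P[...,0]<640)&(P[...,1]>40)&(P[...,1]<300)
    m=reg&(p.sum(-1)>220)&(P[...,2]<17)&(P[...,2]>4)
    m=cv2.morphologyEx(m.astype(np.uint8),cv2.MORPH_OPEN,np.ones((3,3)))
    k,l,s,c=cv2.connectedComponentsWithStats(m); i=1+s[1:,4].argmax()
    # exact plane intersection z=10
    K,o,M=Rc(n); v,u=np.where(l==i)
    d=np.stack([(u-K[0,2])/K[0,0],(v-K[1,2])/K[1,1],np.ones(len(u))],-1)@M.T
    X=o+d*((10-o[2])/d[:,2])[:,None]
    print(n,'plate z med',np.median(P[l==i][:,2]),cv2.minAreaRect(X[:,:2].astype(np.float32)))
    for lo,hi,nm in((28,44,'vee/jaw'),(44,70,'lever')):
        q=P[reg&(P[...,2]>lo)&(P[...,2]<hi)]
        print(nm,len(q),q.min(0).round(1),q.max(0).round(1),np.median(q,0).round(1))
        if nm=='lever':
            h=q[q[:,0]>570]; print('bar z',np.median(h[:,2]),cv2.fitLine(h[:,:2].astype(np.float32),cv2.DIST_L2,0,.01,.01).ravel())
            b=q[q[:,0]<535]; print('boss',len(b),np.median(b[:,2]),cv2.minEnclosingCircle(b[:,:2].astype(np.float32)))
    # bottle caps
    for nm,c0,zt,rr in(('mid',(526,-350),100,13),('vial',(460,-185),62,10),('big',(623,-189),145,18)):
        q=P[(abs(P[...,2]-zt)<5)&(np.hypot(P[...,0]-c0[0],P[...,1]-c0[1])<25)]
        if len(q): print(nm,len(q),q.mean(0).round(1),cv2.minEnclosingCircle(q[:,:2].astype(np.float32)))
    # bottle bodies
E
python3 m.py
```

```text
top plate z med 10.101231506293175 ((515.1032104492188, 168.69070434570312), (99.27153015136719, 183.92648315429688), 6.658241271972656)
vee/jaw 367 [479.2  89.8  28. ] [634.2 249.9  43.9] [513.2 221.3  35.3]
lever 328 [504.7  89.7  44.1] [638.4 132.4  59.9] [557.1 107.8  51.7]
bar z 51.610000420207825 [ 9.8288643e-01 -1.8421239e-01  6.0502863e+02  1.0130312e+02]
boss 126 53.115007205100255 ((520.695068359375, 116.22368621826172), 16.885168075561523)
mid 46 [ 528.4 -355.7   98.9] ((528.099609375, -355.8179016113281), 9.914701461791992)
vial 22 [ 464.  -184.9   61.2] ((464.3930969238281, -184.9528350830078), 6.757429599761963)
big 85 [ 620.6 -188.2  144.3] ((620.5278930664062, -188.3590087890625), 13.217315673828125)
side plate z med 9.5957347690225 ((514.8303833007812, 168.491455078125), (99.96257781982422, 187.5780487060547), 6.661870956420898)
vee/jaw 1149 [479.6 100.2  28. ] [638.6 248.2  43.9] [514.5 221.   35. ]
lever 734 [504.9  87.9  44.1] [640.  131.6  59.2] [556.6 108.1  50.8]
bar z 50.684101446971795 [ 9.88510787e-01 -1.51150197e-01  6.05610291e+02  1.02014946e+02]
boss 281 52.13254787977439 ((521.9189453125, 114.1083755493164), 17.8170108795166)
mid 38 [ 529.  -356.1   98.3] ((529.3900146484375, -359.07861328125), 13.918121337890625)
vial 31 [ 465.  -186.1   60.6] ((464.51318359375, -186.0958251953125), 7.8054022789001465)
big 81 [ 621.1 -188.8  143.5] ((622.1846313476562, -189.09629821777344), 14.431241989135742)
```

```bash
cat > m2.py <<'E'
from h import *
# rectified orthographic views in clamp frame at plane z: 4px/mm, from both cameras
yaw=np.deg2rad(6.66); piv=np.array([521.2,115.3]); ex=np.array([np.cos(yaw),np.sin(yaw)]); ey=np.array([-ex[1],ex[0]])
nest=piv+85*ey; print('nest',nest)
def rect(n,p,zz,half=(65,140),s=3):
    g=np.array([[-60,-130],[130,-130],[130,60],[-60,60]],float)
    W=np.array([nest+a*ex+b*ey for a,b in g]); P=np.c_[W,np.full(4,zz)]
    src=proj(n,P).astype(np.float32)
    dst=np.array([[(a+60)*s,(60-b)*s] for a,b in g],np.float32)
    return cv2.warpPerspective(p,cv2.getPerspectiveTransform(src,dst),(190*s,190*s),flags=cv2.INTER_CUBIC)
if __name__=='__main__':
    for n in('top','side'):
        p=np.load('last_%s.npz'%n)['p']
        im=rect(n,p,36)[:,:,::-1].copy()
        c=lambda a,b:(int((a+60)*3),int((60-b)*3))
        cv2.circle(im,c(0,0),60,(0,255,0),1); cv2.circle(im,c(0,-85),4,(0,0,255),1); cv2.line(im,c(0,-130),c(0,60),(255,0,0),1)
        cv2.imwrite('pics/rect36_%s.png'%n,im)
    P=pts('top',np.load('last_top.npz')['d'])
    for u,v in((357,199),(305,249),(356,260),(312,210),(338,230),(275,258),(275,190)):
        w=np.median(P[v-1:v+2,u-1:u+2].reshape(-1,3),0); print(u,v,w.round(0),np.hypot(*(w[:2]-[528.4,-356])).round(0))
    # mid bottle silhouette rows in side depth: world z vs width
    n='side';z=np.load('last_side.npz');P=pts(n,z['d']);q=P[140:215,295:340].reshape(-1,3)
    q=q[(np.hypot(q[:,0]-528.5,q[:,1]+356)<23)&(q[:,2]>3)]
    for a in range(0,100,8):
        t=q[(q[:,2]>a)&(q[:,2]<=a+8)]
        if len(t)>3: print(a,len(t),np.percentile(t[:,0],[2,98]).round(1),np.percentile(t[:,1],[2,98]).round(1))
E
python3 m2.py
```

```text
nest [511.34192569 199.72640802]
357 199 [ 608. -405.   98.] 93.0
305 249 [ 478. -263.  100.] 106.0
356 260 [ 447. -392.   99.] 89.0
312 210 [ 581. -284.   98.] 89.0
338 230 [ 526. -350.   98.] 7.0
275 258 [ 460. -185.   61.] 184.0
275 190 [ 624. -189.  145.] 193.0
0 26 [511.5 547.3] [-353.9 -335.9]
8 40 [511.  547.9] [-354.8 -337.5]
16 47 [510.1 547.4] [-362.4 -337.3]
24 47 [510.5 547.8] [-359.3 -337.6]
32 45 [509.8 548.4] [-355.6 -338.4]
40 50 [510.5 549.6] [-359.6 -337.4]
48 47 [511.3 546. ] [-355.  -337.9]
56 57 [511.4 547.1] [-357.9 -335. ]
64 56 [514.4 545.1] [-362.8 -340.9]
72 37 [516. 542.] [-360.3 -345.7]
80 21 [520.7 537.6] [-358.7 -347.4]
88 24 [519.9 538.9] [-357.2 -347.4]
96 33 [521.3 537.5] [-370.  -346.9]
```

```bash
python3 -c "
import cv2,numpy as np
cv2.imwrite('pics/rect36.png',cv2.resize(np.hstack([cv2.imread('pics/rect36_top.png'),cv2.imread('pics/rect36_side.png')]),(800,400)))"
```

```text
(no output)
```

View pics/rect36.png

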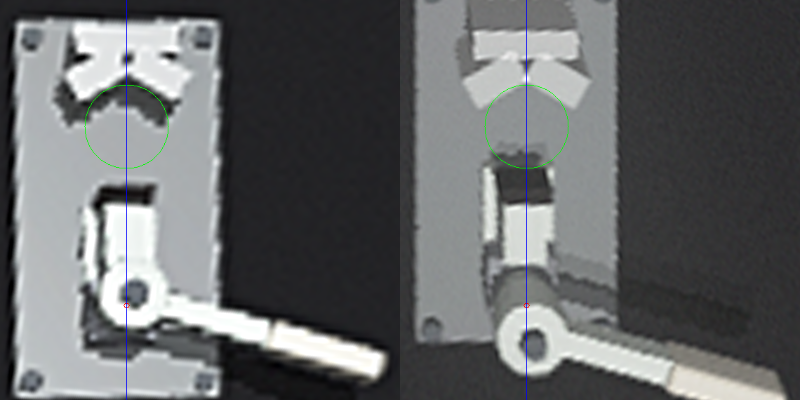

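The pictures confirm the target. The mid amber bottle with its label and white cap, at top (338,232), is 100 mm tall and 40 mm in diameter, with its axis at about (528.7, -356.3). The clamp yaw is about 6.7°, the nest is at about (511.3, 199.7), and the lever is at about 0.28 rad. I'll move above the bottle now.

step_arm:
  rows:
    - [42,30,0,0,0,0.172,65]
    - [84,60,0,0,0,0.345,65]
    - [126,89,0,0,0,0.518,65]
    - [168,119,0,0,0,0.69,65]
    - [211,149,0,0,0,0.863,65]
    - [253,179,0,0,0,1.036,65]
    - [295,208,0,0,0,1.208,65]
    - [337,238,0,0,0,1.383,65]
  force: 40

```text
clock: 1.1
eef_pos: [529.7, -355.3, 230.3]
tcp_rot: [2.984, 1.569, 3.114]
contact_force: [-0.2, -1.0, -0.0]
opening: 0.762
```

```bash
cat > st.py <<'E'
from h import *
s=r.sense(); M=R.from_euler('xyz',s['tcp_rot']).as_matrix()
print(round(s['clock'],2),'tcp',s['eef_pos'].round(2),'x',M[:,0].round(3),'z',M[:,2].round(3),'zang',round(float(np.arctan2(M[1,2],M[0,2])),4),'F',s['contact_force'].round(2),'open',round(s['opening']*85.4,1),'q',s['qpos'].round(2),r.grip_point_offset)
E
python3 st.py
```

```text
1.1 tcp [ 529.7  -355.27  230.32] x [-0.002  0.    -1.   ] z [ 0.992  0.129 -0.002] zang 0.1297 F [-0.23 -1.02 -0.03] open 65.1 q [-0.59  0.37  1.6  -0.    1.16 -0.72] -18.700000000000003
```

step_arm:
  rows:
    - [-1,-1,-30,0,0,-0.013,65]
    - [-1,-1,-65,0,0,-0.013,65]
    - [-1,-1,-100,0,0,-0.013,65]
    - [-1,-1,-135,0,0,-0.013,65]
    - [-1,-1,-165,0,0,-0.013,65]
    - [-1,-1,-185,0,0,-0.013,65]
    - [-1,-1,-198,0,0,-0.013,65]
    - [-1,-1,-198,0,0,-0.013,65]

```text
clock: 2.1
eef_pos: [528.4, -356.1, 31.7]
tcp_rot: [2.774, 1.568, 2.891]
contact_force: [-0.2, -0.2, 0.2]
opening: 0.76
```

```bash
python3 st.py; python3 - <<'E'
from h import *
a,_=grab('side'); b,_=grab('top')
f=lambda p,x0,y0,x1,y1:cv2.resize(p[y0:y1,x0:x1,::-1],(400,400),interpolation=cv2.INTER_CUBIC)
cv2.imwrite('pics/g1.png',np.hstack([f(a,260,110,380,230),f(b,280,170,400,290)]))
E
```

```text
2.1 tcp [ 528.43 -356.07   31.75] x [-0.003  0.001 -1.   ] z [ 0.993  0.116 -0.003] zang 0.1168 F [-0.21 -0.23  0.24] open 64.9 q [-0.59  0.61  1.73 -0.    0.8  -0.71] -18.700000000000003
```

View pics/g1.png

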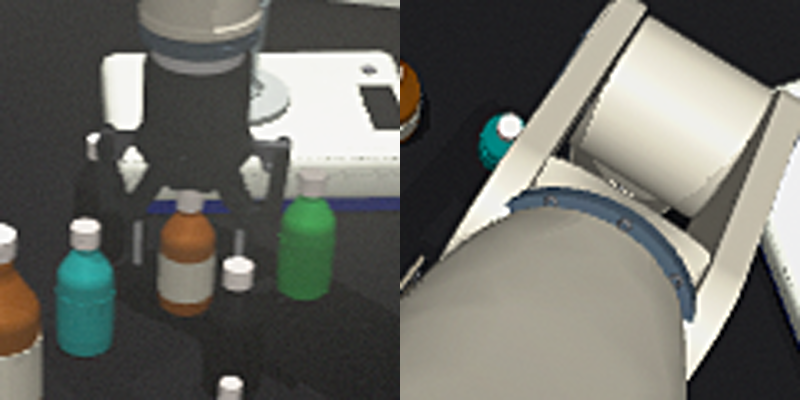

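The bottle is centred between the fingers in the side crop, with fingers at columns 140 and 240 and the bottle at 187. Closing.

step_arm:
  rows:
    - [0,0,-1,0,0,0,30]
    - [0,0,-1,0,0,0,30]
    - [0,0,-1,0,0,0,30]
    - [0,0,-1,0,0,0,30]
    - [0,0,-1,0,0,0,30]
    - [0,0,-1,0,0,0,30]
    - [0,0,-1,0,0,0,30]
    - [0,0,-1,0,0,0,30]
  force: 40

```text
clock: 3.2
eef_pos: [529.9, -357.1, 33.3]
tcp_rot: [-1.215, 1.569, -1.099]
contact_force: [-0.6, 0.2, 5.8]
opening: 0.451
```

```bash
python3 st.py; python3 - <<'E'
from h import *
a,_=grab('side')
f=lambda p,x0,y0,x1,y1:cv2.resize(p[y0:y1,x0:x1,::-1],(500,500),interpolation=cv2.INTER_CUBIC)
cv2.imwrite('pics/g2.png',f(a,270,130,360,220))
E
```

```text
3.2 tcp [ 529.92 -357.06   33.33] x [ 0.001 -0.002 -1.   ] z [0.993 0.116 0.001] zang 0.1167 F [-0.61  0.18  5.81] open 38.5 q [-0.59  0.61  1.73 -0.    0.8  -0.71] -18.700000000000003
```

View pics/g2.png

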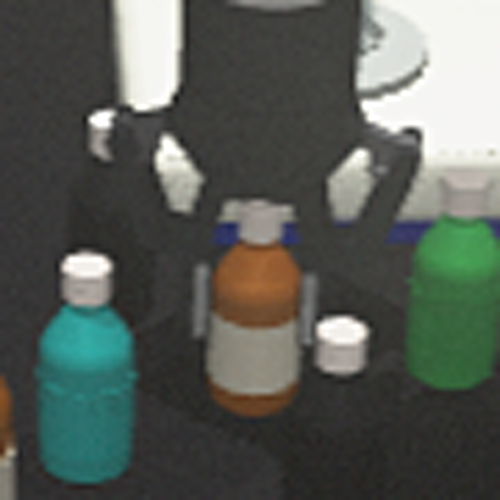

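step_arm:
  rows:
    - [0,0,5,0,0,0,30]
    - [0,0,15,0,0,0,30]
    - [0,0,35,0,0,0,30]
    - [0,0,60,0,0,0,30]
    - [0,0,90,0,0,0,30]
    - [0,0,120,0,0,0,30]
    - [0,0,150,0,0,0,30]
    - [0,0,165,0,0,0,30]

```text
clock: 4.25
eef_pos: [530.6, -357.5, 201.3]
tcp_rot: [-0.895, 1.566, -0.778]
contact_force: [0.3, -0.6, -1.9]
opening: 0.456
```

```bash
python3 st.py; python3 - <<'E'
from h import *
a,_=grab('side')
f=lambda p,x0,y0,x1,y1:cv2.resize(p[y0:y1,x0:x1,::-1],(600,600),interpolation=cv2.INTER_CUBIC)
cv2.imwrite('pics/g3.png',f(a,230,70,390,230))
E
```

```text
4.25 tcp [ 530.62 -357.52  201.35] x [ 0.004 -0.004 -1.   ] z [0.993 0.117 0.003] zang 0.1168 F [ 0.31 -0.63 -1.87] open 38.9 q [-0.59  0.4   1.63 -0.    1.1  -0.71] -18.700000000000003
```

View pics/g3.png

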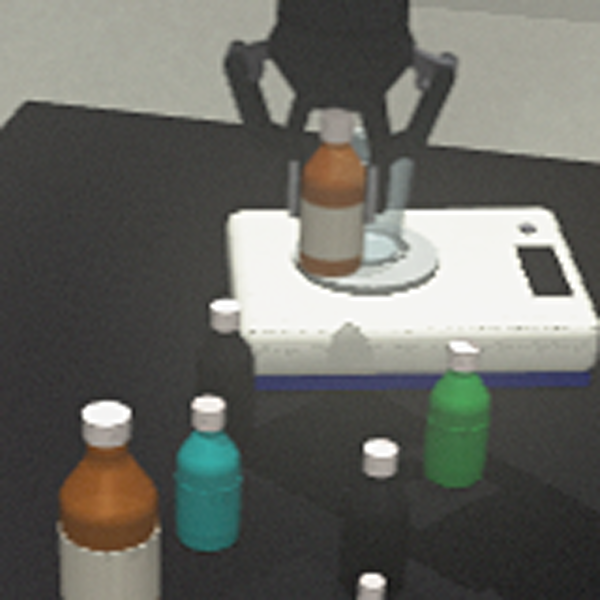

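Lifted and upright. I'll carry it towards the clamp.

step_arm:
  rows:
    - [-1,30,3,0.004,0.004,0,30]
    - [-3,85,5,0.004,0.004,0,30]
    - [-5,140,5,0.004,0.004,0,30]
    - [-7,195,5,0.004,0.004,0,30]
    - [-9,250,5,0.004,0.004,0,30]
    - [-11,305,5,0.004,0.004,0,30]
    - [-13,360,5,0.004,0.004,0,30]
    - [-15,415,5,0.004,0.004,0,30]

```text
clock: 5.3
eef_pos: [515.4, 58.8, 207.0]
tcp_rot: [-1.537, 1.57, -1.42]
contact_force: [1.6, -0.3, -1.6]
opening: 0.455
```

```bash
python3 st.py
```

```text
5.3 tcp [515.36  58.84 207.  ] x [ 0. -0. -1.] z [0.993 0.116 0.   ] zang 0.1167 F [ 1.56 -0.34 -1.57] open 38.9 q [ 0.11  0.21  1.88 -0.    1.04 -0.01] -18.700000000000003
```

step_arm:
  rows:
    - [-1,35,0,0,0,0,30]
    - [-2,75,0,0,0,0,30]
    - [-3,110,0,0,0,0,30]
    - [-3.7,134,0,0,0,0,30]
    - [-3.7,137,-35,0,0,0,30]
    - [-3.7,137,-75,0,0,0,30]
    - [-3.7,137,-107,0,0,0,30]
    - [-3.7,137,-107,0,0,0,30]

```text
clock: 6.3
eef_pos: [509.4, 195.0, 97.5]
tcp_rot: [-2.838, 1.565, -2.721]
contact_force: [-0.1, 0.6, -0.2]
opening: 0.454
```

```bash
python3 st.py; python3 - <<'E'
from h import *
a,_=grab('side');b,_=grab('top')
f=lambda p,x0,y0,x1,y1:cv2.resize(p[y0:y1,x0:x1,::-1],(400,600),interpolation=cv2.INTER_CUBIC)
cv2.imwrite('pics/g4.png',np.hstack([f(a,190,270,290,420),f(b,80,150,200,330)]))
P=pts('side',np.load('last_side.npz')['d']);q=P.reshape(-1,3)
q=q[(np.hypot(q[:,0]-511.7,q[:,1]-196)<35)&(q[:,2]>40)&(q[:,2]<170)]
for lo in range(40,170,8):
    t=q[(q[:,2]>lo)&(q[:,2]<=lo+8)]
    if len(t)>3: print(lo,len(t),t.min(0).round(1),np.percentile(t[:,0],[3,50,97]).round(1),np.percentile(t[:,1],[3,97]).round(1))
E
```

```text
6.3 tcp [509.4  195.04  97.53] x [-0.005 -0.002 -1.   ] z [ 0.993  0.116 -0.006] zang 0.1168 F [-0.15  0.55 -0.22] open 38.8 q [ 0.36  0.4   1.91 -0.    0.84  0.25] -18.700000000000003
64 53 [489.  191.2  64.6] [489.8 503.  521.8] [194.2 212.5]
72 79 [489.1 192.   72.2] [489.3 502.  522.8] [193.1 212.7]
80 85 [488.8 191.9  80.2] [489.3 503.  524.6] [196.5 213.8]
88 94 [488.4 194.1  88.1] [489.6 503.7 524. ] [198.3 213.9]
96 98 [482.3 197.5  96.1] [484.1 504.6 530.6] [200.6 213.3]
104 159 [477.3 197.4 104. ] [479.4 503.  538.2] [198.6 213. ]
112 157 [477.3 197.  112. ] [478.9 507.1 538.7] [198.1 212.5]
120 195 [477.1 189.8 120. ] [479.8 505.5 538.1] [197.3 212.3]
128 257 [477.3 185.6 128. ] [481.5 507.8 533.2] [188.7 210.4]
136 181 [477.7 187.4 136. ] [480.6 509.9 539.5] [190.2 210.5]
144 144 [477.1 183.6 144. ] [478.3 507.9 544.1] [185.9 211.1]
152 132 [477.4 179.4 152. ] [478.7 505.4 545.4] [183.6 210.6]
160 109 [479.5 179.2 160.1] [479.8 503.8 532.3] [181.6 214.5]
168 40 [480.3 185.9 168. ] [481.2 485.2 531.4] [187.3 215.1]
```

View pics/g4.png

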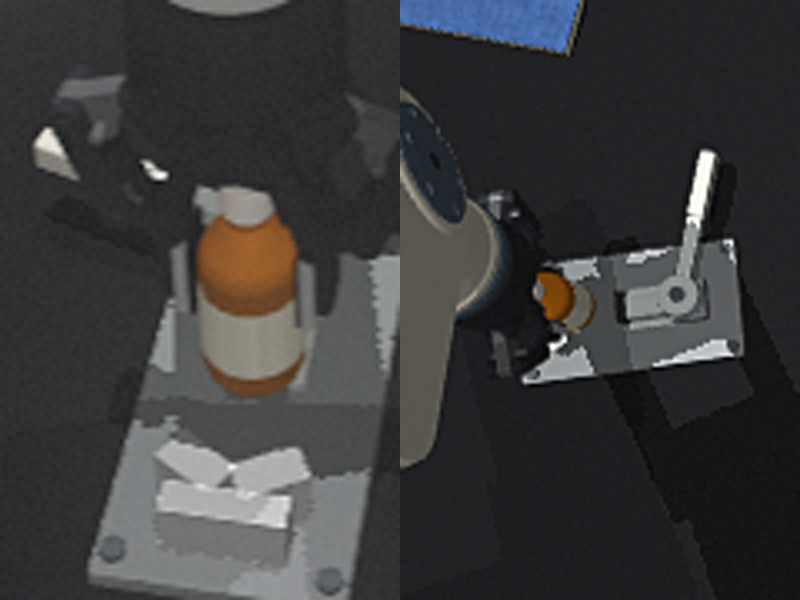

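```bash
cat > fit.py <<'E'
from h import *
from scipy.optimize import least_squares
def fit(n,zlo,zhi,c0):
    z=np.load('last_%s.npz'%n);q=pts(n,z['d']).reshape(-1,3)
    q=q[(np.hypot(q[:,0]-c0[0],q[:,1]-c0[1])<26)&(q[:,2]>zlo)&(q[:,2]<zhi)]
    f=least_squares(lambda c:np.hypot(q[:,0]-c[0],q[:,1]-c[1])-20,c0,loss='soft_l1',f_scale=0.5)
    return f.x.round(2),len(q),np.abs(f.fun).mean().round(2)
if __name__=='__main__':
    for zz in((67,78),(78,90),(67,90)):
        for n in('side','top'): print(n,zz,fit(n,*zz,(509,194)))
E
python3 fit.py
```

```text
side (67, 78) (array([509.34, 192.12]), 101, np.float64(0.47))
top (67, 78) (array([510.1 , 196.46]), 13, np.float64(0.39))
side (78, 90) (array([509.08, 192.9 ]), 134, np.float64(0.58))
top (78, 90) (array([509.23, 196.1 ]), 23, np.float64(0.53))
side (67, 90) (array([509.24, 192.55]), 235, np.float64(0.6))
top (67, 90) (array([509.68, 196.28]), 36, np.float64(0.54))
```

The side and top fits put the bottle at (509.2,192.5) and (509.7,196.3). That is about 5 mm short of the nest and 2 mm off sideways. I'll correct, descend to just above the plate, and look again.

step_arm:
  rows:
    - [1,1,0,0.002,-0.005,0,30]
    - [2.2,1.8,0,0.002,-0.005,0,30]
    - [2.2,1.8,-5,0.002,-0.005,0,30]
    - [2.2,1.8,-12,0.002,-0.005,0,30]
    - [2.2,1.8,-20,0.002,-0.005,0,30]
    - [2.2,1.8,-28,0.002,-0.005,0,30]
    - [2.2,1.8,-34,0.002,-0.005,0,30]
    - [2.2,1.8,-34,0.002,-0.005,0,30]

```text
clock: 7.4
eef_pos: [513.6, 197.5, 65.7]
tcp_rot: [0.187, 1.567, 0.304]
contact_force: [-0.3, 0.4, -1.2]
opening: 0.452
```

```bash
python3 st.py; python3 - <<'E'
from h import *
from fit import fit
a,_=grab('side');b,_=grab('top')
f=lambda p,x0,y0,x1,y1:cv2.resize(p[y0:y1,x0:x1,::-1],(400,600),interpolation=cv2.INTER_CUBIC)
cv2.imwrite('pics/g5.png',np.hstack([f(a,200,300,290,420),f(b,100,185,180,305)]))
for n in('side','top'): print(n,fit(n,40,60,(511,197)))
E
```

```text
7.4 tcp [513.56 197.52  65.72] x [ 0.004  0.001 -1.   ] z [0.993 0.116 0.004] zang 0.1167 F [-0.25  0.35 -1.17] open 38.6 q [ 0.36  0.45  1.92 -0.    0.76  0.25] -18.700000000000003
side (array([513.38, 195.02]), 197, np.float64(0.51))
top (array([512.86, 198.07]), 33, np.float64(0.38))
```

View pics/g5.png

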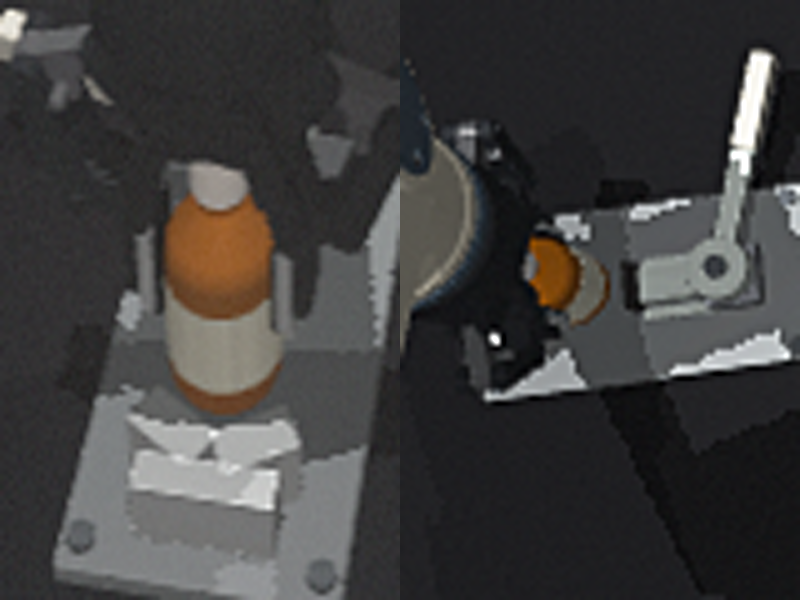

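step_arm:
  rows:
    - [-1.5,-0.5,0,0,0.002,0,30]
    - [-1.5,-0.5,-3,0,0.002,0,30]
    - [-1.5,-0.5,-6,0,0.002,0,30]
    - [-1.5,-0.5,-9,0,0.002,0,30]
    - [-1.5,-0.5,-12,0,0.002,0,30]
    - [-1.5,-0.5,-15,0,0.002,0,30]
    - [-1.5,-0.5,-17,0,0.002,0,30]
    - [-1.5,-0.5,-17,0,0.002,0,30]

```text
clock: 8.5
eef_pos: [512.4, 197.2, 49.2]
tcp_rot: [0.421, 1.568, 0.538]
contact_force: [-0.4, -0.9, -0.5]
opening: 0.451
```

```bash
python3 st.py; python3 - <<'E'
from h import *
from fit import fit
a,_=grab('side');b,_=grab('top')
f=lambda p,x0,y0,x1,y1:cv2.resize(p[y0:y1,x0:x1,::-1],(400,600),interpolation=cv2.INTER_CUBIC)
cv2.imwrite('pics/g6.png',np.hstack([f(a,200,300,290,420),f(b,100,185,180,305)]))
for n in('side','top'): print(n,fit(n,37,52,(511,197)))
s=r.sense();print(s['eef_pos'])
E
```

```text
8.5 tcp [512.4  197.16  49.2 ] x [ 0.002  0.001 -1.   ] z [0.993 0.116 0.003] zang 0.1166 F [-0.4  -0.91 -0.47] open 38.5 q [0.36 0.48 1.93 0.   0.73 0.25] -18.700000000000003
side (array([512.24, 195.04]), 151, np.float64(0.72))
top (array([511.5 , 197.61]), 28, np.float64(0.42))
[512.58547876 197.21252865  49.44457858]
```

View pics/g6.png

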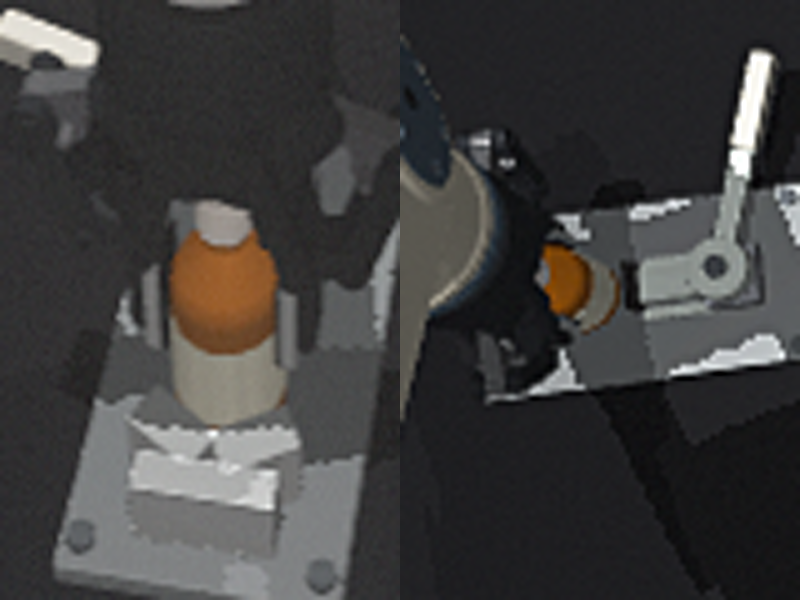

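The bottle is between the vee and the jaw at about (511.9,196.4), with a gap on each side. Setting it down.

step_arm:
  rows:
    - [0,0,-1,0,0.001,0,30]
    - [0,0,-2,0,0.001,0,30]
    - [0,0,-3,0,0.001,0,30]
    - [0,0,-4,0,0.001,0,30]
    - [0,0,-5,0,0.001,0,30]
    - [0,0,-6,0,0.001,0,30]
    - [0,0,-6.5,0,0.001,0,30]
    - [0,0,-6.5,0,0.001,0,30]

```text
clock: 9.6
eef_pos: [512.6, 197.3, 43.3]
tcp_rot: [0.63, 1.568, 0.746]
contact_force: [-2.5, -0.1, 4.5]
opening: 0.454
```

```bash
python3 st.py
```

```text
9.6 tcp [512.61 197.33  43.35] x [ 0.002  0.002 -1.   ] z [0.993 0.116 0.002] zang 0.1166 F [-2.51 -0.11  4.5 ] open 38.8 q [0.36 0.49 1.93 0.   0.72 0.25] -18.700000000000003
```

Fz is 4.5 N up and z matches, so the bottle is on the plate. Opening.

step_arm:
  rows:
    - [0,0,0,0,0,0,44]
    - [0,0,0,0,0,0,50]
    - [0,0,0,0,0,0,60]
    - [0,0,0,0,0,0,70]
    - [0,0,0,0,0,0,70]
    - [0,0,0,0,0,0,70]
    - [0,0,0,0,0,0,70]
    - [0,0,0,0,0,0,70]

```text
clock: 10.6
eef_pos: [512.6, 197.3, 43.3]
tcp_rot: [0.629, 1.568, 0.745]
contact_force: [0.1, 0.7, -0.1]
opening: 0.819
```

```bash
python3 st.py; python3 - <<'E'
from h import *
from fit import fit
a,_=grab('side');b,_=grab('top')
f=lambda p,x0,y0,x1,y1:cv2.resize(p[y0:y1,x0:x1,::-1],(400,600),interpolation=cv2.INTER_CUBIC)
cv2.imwrite('pics/g7.png',np.hstack([f(a,200,300,290,420),f(b,100,185,180,305)]))
for n in('side','top'): print(n,fit(n,37,52,(511,197)),fit(n,52,67,(511,197)))
E
```

```text
10.6 tcp [512.62 197.27  43.34] x [ 0.002  0.002 -1.   ] z [0.993 0.116 0.002] zang 0.1165 F [ 0.08  0.72 -0.11] open 69.9 q [0.36 0.49 1.93 0.   0.72 0.25] -18.700000000000003
side (array([512.45, 195.3 ]), 176, np.float64(0.83)) (array([512.6 , 194.72]), 171, np.float64(0.63))
top (array([511.69, 197.9 ]), 35, np.float64(0.53)) (array([512.  , 198.34]), 33, np.float64(0.48))
```

View pics/g7.png

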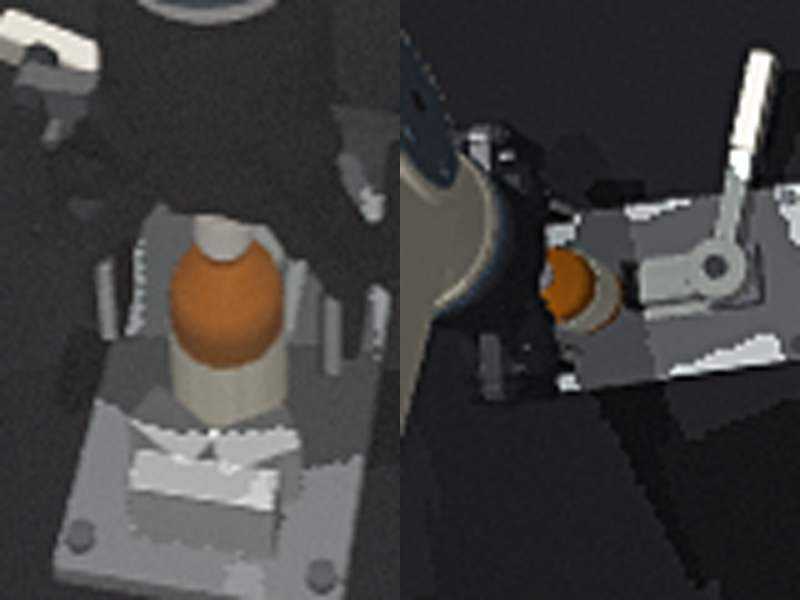

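The bottle is released and standing, at columns 170–288 of the left crop, with fingers clear on both sides. Going straight up.

step_arm:
  rows:
    - [0,0,10,0,0,0,70]
    - [0,0,30,0,0,0,70]
    - [0,0,60,0,0,0,70]
    - [0,0,95,0,0,0,70]
    - [0,0,125,0,0,0,70]
    - [30,-20,150,0,0,0,70]
    - [75,-50,160,0,0,0,40]
    - [125,-75,160,0,0,0,10]

```text
clock: 11.7
eef_pos: [639.3, 121.6, 205.9]
tcp_rot: [0.337, 1.565, 0.454]
contact_force: [0.5, 0.6, -0.4]
opening: 0.404
```

```bash
python3 st.py; python3 - <<'E'
from h import *
from fit import fit
import m2
a,_=grab('side','s8.png');b,_=grab('top','t8.png')
f=lambda p,x0,y0,x1,y1:cv2.resize(p[y0:y1,x0:x1,::-1],(400,600),interpolation=cv2.INTER_CUBIC)
cv2.imwrite('pics/g8.png',np.hstack([f(a,190,280,310,420),f(b,100,155,200,305)]))
for n in('side','top'): print(n,fit(n,37,52,(511,197)),fit(n,52,67,(511,197)))
E
```

```text
11.7 tcp [639.32 121.6  205.86] x [ 0.005  0.002 -1.   ] z [0.993 0.117 0.005] zang 0.117 F [ 0.48  0.57 -0.43] open 34.5 q [0.18 0.41 1.6  0.   1.12 0.07] -18.700000000000003
nest [511.34192569 199.72640802]
side (array([512.44, 195.25]), 165, np.float64(0.8)) (array([512.53, 194.64]), 180, np.float64(0.56))
top (array([511.5, 198.1]), 36, np.float64(0.69)) (array([511.89, 198.38]), 32, np.float64(0.44))
```

View pics/g8.png

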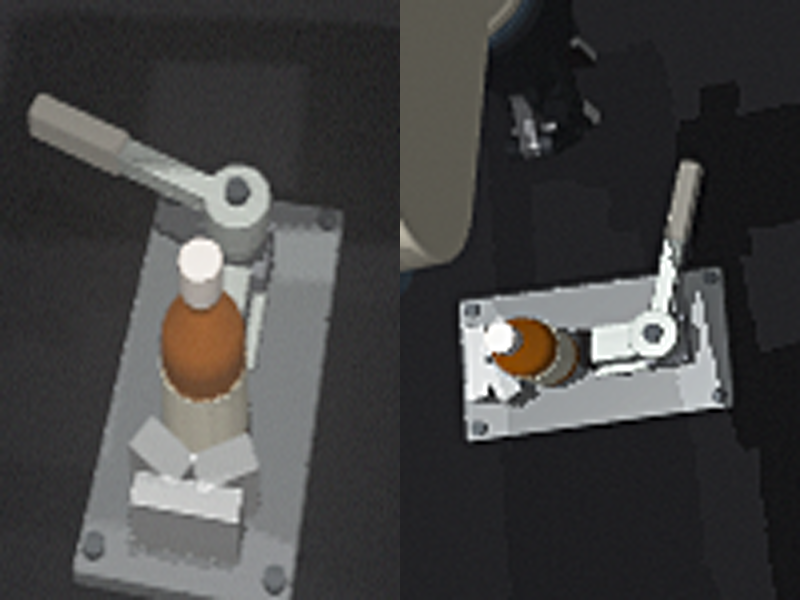

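The bottle stands upright in the vee with the lever still open, and its axis is about 3 mm short of the nest. Next I'll shut the fingers, line up beside the handle and go down.

step_arm:
  rows:
    - [-8,5,-10,0,0,-0.14,0]
    - [-14,10,-20,-0.001,0.003,-0.276,0]
    - [-14,10,-50,-0.001,0.003,-0.276,0]
    - [-14,10,-85,-0.001,0.003,-0.276,0]
    - [-14,10,-120,-0.001,0.003,-0.276,0]
    - [-14,10,-150,-0.001,0.003,-0.276,0]
    - [-14,10,-170,-0.001,0.003,-0.276,0]
    - [-14,10,-177,-0.001,0.003,-0.276,0]
  force: 60

```text
clock: 12.8
eef_pos: [627.4, 129.9, 26.8]
tcp_rot: [-0.386, 1.569, -0.548]
contact_force: [-0.6, 0.2, 0.0]
opening: 0.001
```

```bash
python3 st.py; python3 - <<'E'
from h import *
a,_=grab('side');b,_=grab('top')
f=lambda p,x0,y0,x1,y1:cv2.resize(p[y0:y1,x0:x1,::-1],(400,480),interpolation=cv2.INTER_CUBIC)
cv2.imwrite('pics/g9.png',np.hstack([f(a,170,260,270,380),f(b,100,155,200,275)]))
E
```

```text
12.8 tcp [627.42 129.86  26.79] x [ 0.002 -0.001 -1.   ] z [ 0.987 -0.161  0.002] zang -0.1617 F [-0.64  0.2   0.04] open 0.1 q [ 0.2   0.62  1.73 -0.    0.79  0.37] -18.700000000000003
```

View pics/g9.png

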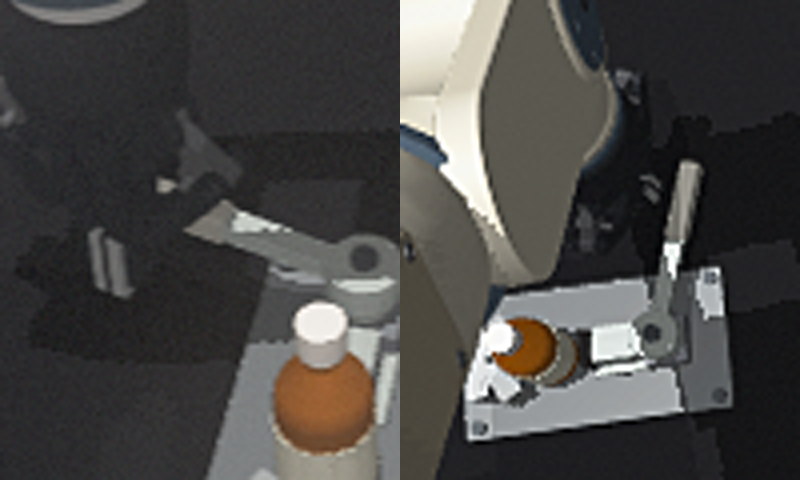

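```bash
cat > push.py <<'E'
from h import *
import sys
piv=np.array([521.2,115.2])
def tgt(th,rho=100,off=18): 
    e=np.array([np.cos(th),np.sin(th)]); n=np.array([-e[1],e[0]]); return piv+rho*e+off*n
def plan(ths,rho=100,off=18,z=27.5):
    s=r.sense(); M=R.from_euler('xyz',s['tcp_rot']).as_matrix(); za=np.arctan2(M[1,2],M[0,2])
    x=M[:,0]; tilt=(-x[1]*.5, x[0]*.5)
    # lever angle implied if in contact
    d=s['eef_pos'][:2]-piv
    rr=np.hypot(*d); print('implied world th',round(float(np.arctan2(d[1],d[0])-np.arcsin(off/rr)),3),'rho',round(float(np.sqrt(rr**2-off**2)),1))
    for t in ths:
        p=tgt(t,rho,off)-s['eef_pos'][:2]; print(round(t,3),p.round(1),'dz',round(z-s['eef_pos'][2],1),'rot',round(t-za,3),'tilt',np.round(tilt,4))
    e=np.array([np.cos(za),np.sin(za)]);n=np.array([-e[1],e[0]]);print('F normal',round(float(s['contact_force'][:2]@n),2),'along',round(float(s['contact_force'][:2]@e),2))
if __name__=='__main__':
    exec('plan(%s)'%sys.argv[1])
E
python3 push.py "np.linspace(-0.10,-0.35,6)"
```

```text
implied world th -0.031 rho 106.3
-0.1 [-5.5 -6.7] dz 0.0 rot 0.062 tilt [0.0005 0.0014]
-0.15 [ -5.2 -11.8] dz 0.0 rot 0.012 tilt [0.0005 0.0014]
-0.2 [ -5.2 -16.9] dz 0.0 rot -0.038 tilt [0.0005 0.0014]
-0.25 [ -5.4 -22. ] dz 0.0 rot -0.088 tilt [0.0005 0.0014]
-0.3 [ -5.9 -27. ] dz 0.0 rot -0.138 tilt [0.0005 0.0014]
-0.35 [ -6.7 -32. ] dz 0.0 rot -0.188 tilt [0.0005 0.0014]
F normal 0.45 along 0.36
```

step_arm:
  rows:
    - [-3,-3,0,0,0.001,0,0]
    - [-5.2,-6,0,0,0.001,0,0]
    - [-5.2,-9,0,0,0.001,0,0]
    - [-5.2,-12,0,0,0.001,-0.01,0]
    - [-5.2,-15,0,0,0.001,-0.02,0]
    - [-5.3,-18,0,0,0.001,-0.05,0]
    - [-5.4,-20,0,0,0.001,-0.07,0]
    - [-5.4,-22,0,0,0.001,-0.088,0]

```text
clock: 13.9
eef_pos: [622.9, 108.6, 27.6]
tcp_rot: [0.301, 1.569, 0.05]
contact_force: [0.4, 5.8, 0.2]
opening: -0.001
```

```bash
python3 st.py;python3 push.py "np.linspace(-0.3,-0.7,9)"
```

```text
13.9 tcp [622.88 108.64  27.61] x [ 0.002  0.    -1.   ] z [ 0.968 -0.249  0.002] zang -0.2517 F [0.37 5.79 0.17] open -0.1 q [ 0.17  0.61  1.75 -0.    0.78  0.42] -18.700000000000003
implied world th -0.242 rho 100.3
-0.3 [-0.8 -5.8] dz -0.1 rot -0.048 tilt [-0.0001  0.0011]
-0.35 [ -1.6 -10.8] dz -0.1 rot -0.098 tilt [-0.0001  0.0011]
-0.4 [ -2.6 -15.8] dz -0.1 rot -0.148 tilt [-0.0001  0.0011]
-0.45 [ -3.8 -20.7] dz -0.1 rot -0.198 tilt [-0.0001  0.0011]
-0.5 [ -5.3 -25.6] dz -0.1 rot -0.248 tilt [-0.0001  0.0011]
-0.55 [ -7.  -30.4] dz -0.1 rot -0.298 tilt [-0.0001  0.0011]
-0.6 [ -9. -35.] dz -0.1 rot -0.348 tilt [-0.0001  0.0011]
-0.65 [-11.2 -39.6] dz -0.1 rot -0.398 tilt [-0.0001  0.0011]
-0.7 [-13.6 -44.1] dz -0.1 rot -0.448 tilt [-0.0001  0.0011]
F normal 5.7 along -1.08
```

Contact is made at 5.7 N and the lever is moving. Continuing the arc.

step_arm:
  rows:
    - [-0.8,-5.8,0,0,0.001,-0.048,0]
    - [-1.6,-10.8,0,0,0.001,-0.098,0]
    - [-2.6,-15.8,0,0,0.001,-0.148,0]
    - [-3.8,-20.7,0,0,0.001,-0.198,0]
    - [-5.3,-25.6,0,0,0.001,-0.248,0]
    - [-7.0,-30.4,0,0,0.001,-0.298,0]
    - [-9.0,-35.0,0,0,0.001,-0.348,0]
    - [-11.2,-39.6,0,0,0.001,-0.398,0]

```text
clock: 14.9
eef_pos: [612.8, 69.6, 27.7]
tcp_rot: [0.781, 1.567, 0.129]
contact_force: [3.8, 5.1, -3.9]
opening: 0.002
```

```bash
python3 st.py;python3 push.py "np.linspace(-0.7,-1.05,8)"
```

```text
14.9 tcp [612.81  69.63  27.71] x [ 0.004  0.    -1.   ] z [ 0.795 -0.607  0.003] zang -0.6524 F [ 3.84  5.08 -3.86] open 0.2 q [0.11 0.59 1.79 0.   0.76 0.76] -18.700000000000003
implied world th -0.638 rho 100.7
-0.7 [-3.5 -5.1] dz -0.2 rot -0.048 tilt [-0.0002  0.0018]
-0.75 [-6.2 -9.4] dz -0.2 rot -0.098 tilt [-0.0002  0.0018]
-0.8 [ -9.  -13.6] dz -0.2 rot -0.148 tilt [-0.0002  0.0018]
-0.85 [-12.1 -17.7] dz -0.2 rot -0.198 tilt [-0.0002  0.0018]
-0.9 [-15.4 -21.6] dz -0.2 rot -0.248 tilt [-0.0002  0.0018]
-0.95 [-18.8 -25.3] dz -0.2 rot -0.298 tilt [-0.0002  0.0018]
-1.0 [-22.4 -28.9] dz -0.2 rot -0.348 tilt [-0.0002  0.0018]
-1.05 [-26.2 -32.2] dz -0.2 rot -0.398 tilt [-0.0002  0.0018]
F normal 6.37 along -0.03
```

step_arm:
  rows:
    - [-3.5,-5.1,0,0,0.002,-0.048,0]
    - [-6.2,-9.4,0,0,0.002,-0.098,0]
    - [-9,-13.6,0,0,0.002,-0.148,0]
    - [-12.1,-17.7,0,0,0.002,-0.198,0]
    - [-15.4,-21.6,0,0,0.002,-0.248,0]
    - [-18.8,-25.3,0,0,0.002,-0.298,0]
    - [-22.4,-28.9,0,0,0.002,-0.348,0]
    - [-26.2,-32.2,0,0,0.002,-0.398,0]

```text
clock: 15.9
eef_pos: [588.2, 37.7, 27.9]
tcp_rot: [1.078, 1.566, 0.025]
contact_force: [5.4, 3.3, -4.9]
opening: -0.002
```

```bash
python3 st.py;python3 push.py "[-1.08,-1.11,-1.14,-1.17,-1.2,-1.23,-1.26,-1.29]"
```

```text
15.9 tcp [588.21  37.7   27.88] x [ 0.005  0.    -1.   ] z [ 0.495 -0.869  0.002] zang -1.0532 F [ 5.38  3.28 -4.92] open -0.1 q [ 0.06  0.56  1.85 -0.    0.73  1.11] -18.700000000000003
implied world th -1.034 rho 100.9
-1.08 [-4.  -2.2] dz -0.4 rot -0.027 tilt [-0.0001  0.0024]
-1.11 [-6.4 -4.1] dz -0.4 rot -0.057 tilt [-0.0001  0.0024]
-1.14 [-8.9 -5.8] dz -0.4 rot -0.087 tilt [-0.0001  0.0024]
-1.17 [-11.4  -7.5] dz -0.4 rot -0.117 tilt [-0.0001  0.0024]
-1.2 [-14.   -9.2] dz -0.4 rot -0.147 tilt [-0.0001  0.0024]
-1.23 [-16.6 -10.7] dz -0.4 rot -0.177 tilt [-0.0001  0.0024]
-1.26 [-19.3 -12.2] dz -0.4 rot -0.207 tilt [-0.0001  0.0024]
-1.29 [-22.  -13.6] dz -0.4 rot -0.237 tilt [-0.0001  0.0024]
F normal 6.3 along -0.19
```

step_arm:
  rows:
    - [-4,-2.2,0,0,0.002,-0.027,0]
    - [-6.4,-4.1,0,0,0.002,-0.057,0]
    - [-8.9,-5.8,0,0,0.002,-0.087,0]
    - [-11.4,-7.5,0,0,0.002,-0.117,0]
    - [-14,-9.2,0,0,0.002,-0.147,0]
    - [-16.6,-10.7,0,0,0.002,-0.177,0]
    - [-19.3,-12.2,0,0,0.002,-0.207,0]
    - [-22,-13.6,0,0,0.002,-0.237,0]

```text
clock: 16.9
eef_pos: [568.3, 24.3, 28.2]
tcp_rot: [1.248, 1.564, -0.044]
contact_force: [6.3, 2.0, -4.5]
opening: 0.001
```

```bash
python3 st.py;python3 push.py "[-1.30,-1.31,-1.32,-1.33,-1.34,-1.35,-1.36,-1.37,-1.38,-1.39,-1.4]"; python3 - <<'E'
from h import *
a,_=grab('side');b,_=grab('top')
f=lambda p,x0,y0,x1,y1:cv2.resize(p[y0:y1,x0:x1,::-1],(400,480),interpolation=cv2.INTER_CUBIC)
cv2.imwrite('pics/g10.png',np.hstack([f(a,190,260,310,400),f(b,100,155,220,295)]))
E
```

```text
16.9 tcp [568.26  24.3   28.19] x [ 0.007 -0.    -1.   ] z [ 0.275 -0.961  0.002] zang -1.2923 F [ 6.34  2.05 -4.47] open 0.1 q [ 0.04  0.53  1.9  -0.    0.7   1.33] -18.700000000000003
implied world th -1.27 rho 100.8
-1.3 [-3.  -0.6] dz -0.7 rot -0.008 tilt [0.0001 0.0034]
-1.31 [-3.9 -1.1] dz -0.7 rot -0.018 tilt [0.0001 0.0034]
-1.32 [-4.8 -1.5] dz -0.7 rot -0.028 tilt [0.0001 0.0034]
-1.33 [-5.7 -1.9] dz -0.7 rot -0.038 tilt [0.0001 0.0034]
-1.34 [-6.7 -2.3] dz -0.7 rot -0.048 tilt [0.0001 0.0034]
-1.35 [-7.6 -2.7] dz -0.7 rot -0.058 tilt [0.0001 0.0034]
-1.36 [-8.5 -3.1] dz -0.7 rot -0.068 tilt [0.0001 0.0034]
-1.37 [-9.5 -3.5] dz -0.7 rot -0.078 tilt [0.0001 0.0034]
-1.38 [-10.4  -3.9] dz -0.7 rot -0.088 tilt [0.0001 0.0034]
-1.39 [-11.4  -4.2] dz -0.7 rot -0.098 tilt [0.0001 0.0034]
-1.4 [-12.3  -4.6] dz -0.7 rot -0.108 tilt [0.0001 0.0034]
F normal 6.66 along -0.23
```

View pics/g10.png

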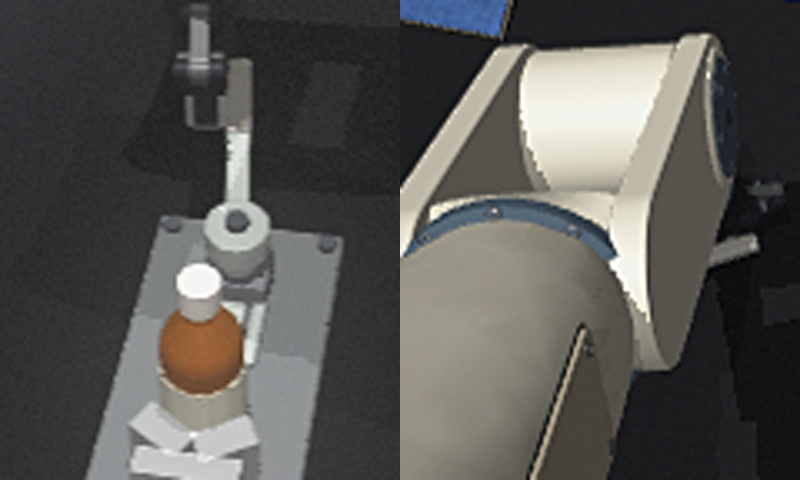

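The side crop shows the fingers at (205,100) beside the bar, which is nearly in line with the clamp, and the bottle upright. Continuing slower.

step_arm:
  rows:
    - [-3,-0.6,0,0,0.003,-0.008,0]
    - [-4.3,-1.3,0,0,0.003,-0.022,0]
    - [-5.7,-1.9,0,0,0.003,-0.038,0]
    - [-6.7,-2.3,0,0,0.003,-0.048,0]
    - [-7.6,-2.7,0,0,0.003,-0.058,0]
    - [-8.5,-3.1,0,0,0.003,-0.068,0]
    - [-9.5,-3.5,0,0,0.003,-0.078,0]
    - [-10.4,-3.9,0,0,0.003,-0.088,0]

```text
clock: 18.0
eef_pos: [559.7, 20.5, 28.5]
tcp_rot: [1.327, 1.564, -0.054]
contact_force: [7.3, 3.5, -4.6]
opening: -0.002
```

```bash
python3 st.py;python3 push.py "[-1.36,-1.37,-1.38,-1.39,-1.4,-1.41,-1.42,-1.43,-1.44,-1.45,-1.46]"
```

```text
18.0 tcp [559.69  20.47  28.54] x [ 0.007 -0.    -1.   ] z [ 0.188 -0.982  0.002] zang -1.3815 F [ 7.27  3.46 -4.65] open -0.2 q [ 0.03  0.52  1.92 -0.    0.69  1.42] -18.700000000000003
implied world th -1.362 rho 100.6
-1.36 [0.  0.7] dz -1.0 rot 0.021 tilt [0.0002 0.0036]
-1.37 [-0.9  0.3] dz -1.0 rot 0.011 tilt [0.0002 0.0036]
-1.38 [-1.8 -0. ] dz -1.0 rot 0.001 tilt [0.0002 0.0036]
-1.39 [-2.8 -0.4] dz -1.0 rot -0.009 tilt [0.0002 0.0036]
-1.4 [-3.8 -0.8] dz -1.0 rot -0.019 tilt [0.0002 0.0036]
-1.41 [-4.7 -1.1] dz -1.0 rot -0.029 tilt [0.0002 0.0036]
-1.42 [-5.7 -1.4] dz -1.0 rot -0.039 tilt [0.0002 0.0036]
-1.43 [-6.6 -1.8] dz -1.0 rot -0.049 tilt [0.0002 0.0036]
-1.44 [-7.6 -2.1] dz -1.0 rot -0.059 tilt [0.0002 0.0036]
-1.45 [-8.6 -2.4] dz -1.0 rot -0.069 tilt [0.0002 0.0036]
-1.46 [-9.5 -2.7] dz -1.0 rot -0.079 tilt [0.0002 0.0036]
F normal 7.79 along -2.03
```

step_arm:
  rows:
    - [-1.8,0,0,0,0.003,0,0]
    - [-2.5,-0.3,0,0,0.003,-0.008,0]
    - [-3.2,-0.6,0,0,0.003,-0.015,0]
    - [-3.9,-0.8,0,0,0.003,-0.022,0]
    - [-4.6,-1,0,0,0.003,-0.029,0]
    - [-5.3,-1.3,0,0,0.003,-0.036,0]
    - [-6,-1.6,0,0,0.003,-0.043,0]
    - [-6.6,-1.8,0,0,0.003,-0.049,0]

```text
clock: 19.0
eef_pos: [555.1, 18.8, 28.9]
tcp_rot: [1.388, 1.563, -0.044]
contact_force: [6.8, 1.1, -4.3]
opening: -0.002
```

```bash
python3 st.py;python3 push.py "[-1.43,-1.44,-1.45,-1.46,-1.47,-1.48]"
```

```text
19.0 tcp [555.15  18.81  28.92] x [ 0.008 -0.    -1.   ] z [ 0.139 -0.99   0.001] zang -1.4316 F [ 6.8   1.08 -4.31] open -0.2 q [ 0.03  0.52  1.93 -0.    0.69  1.46] -18.700000000000003
implied world th -1.409 rho 100.6
-1.43 [-2.1 -0.1] dz -1.4 rot 0.002 tilt [0.0002 0.0041]
-1.44 [-3.1 -0.4] dz -1.4 rot -0.008 tilt [0.0002 0.0041]
-1.45 [-4.  -0.7] dz -1.4 rot -0.018 tilt [0.0002 0.0041]
-1.46 [-5. -1.] dz -1.4 rot -0.028 tilt [0.0002 0.0041]
-1.47 [-6.  -1.3] dz -1.4 rot -0.038 tilt [0.0002 0.0041]
-1.48 [-7.  -1.6] dz -1.4 rot -0.048 tilt [0.0002 0.0041]
F normal 6.89 along -0.12
```

step_arm:
  rows:
    - [-1.8,0,0,0,0.003,0,0]
    - [-2.2,-0.1,-0.5,0,0.003,-0.002,0]
    - [-2.6,-0.2,-0.5,0,0.003,-0.005,0]
    - [-3,-0.3,-0.5,0,0.003,-0.008,0]
    - [-3.4,-0.5,-0.5,0,0.003,-0.012,0]
    - [-3.8,-0.6,-0.5,0,0.003,-0.016,0]
    - [-4.2,-0.7,-0.5,0,0.003,-0.02,0]
    - [-4.6,-0.8,-0.5,0,0.003,-0.023,0]

```text
clock: 20.0
eef_pos: [553.0, 18.1, 29.2]
tcp_rot: [1.436, 1.561, -0.02]
contact_force: [6.3, 0.7, -0.8]
opening: 0.002
```

```bash
python3 st.py;python3 push.py "[-1.45,-1.46,-1.47,-1.48]"
```

```text
20.0 tcp [553.05  18.13  29.17] x [ 0.01 -0.   -1.  ] z [ 0.115 -0.993  0.001] zang -1.4556 F [ 6.33  0.74 -0.79] open 0.2 q [ 0.03  0.51  1.93 -0.    0.68  1.49] -18.700000000000003
implied world th -1.431 rho 100.6
-1.45 [-1.9 -0. ] dz -1.7 rot 0.006 tilt [0.0001 0.005 ]
-1.46 [-2.9 -0.3] dz -1.7 rot -0.004 tilt [0.0001 0.005 ]
-1.47 [-3.9 -0.6] dz -1.7 rot -0.014 tilt [0.0001 0.005 ]
-1.48 [-4.9 -0.9] dz -1.7 rot -0.024 tilt [0.0001 0.005 ]
F normal 6.37 along -0.01
```

step_arm:
  rows:
    - [-2,0,0,0,0.003,0,0]
    - [-2.5,0,0,0,0.003,0,0]
    - [-2.8,-0.1,0,0,0.003,0,0]
    - [-3.1,-0.1,0,0,0.003,0,0]
    - [-3.4,-0.1,0,0,0.003,0,0]
    - [-3.7,-0.2,0,0,0.003,0,0]
    - [-4,-0.2,0,0,0.003,0,0]
    - [-4.3,-0.2,0,0,0.003,0,0]

```text
clock: 21.0
eef_pos: [551.9, 18.0, 29.8]
tcp_rot: [1.455, 1.558, -0.002]
contact_force: [11.0, 1.1, -7.5]
opening: 0.001
```

```bash
python3 st.py;python3 push.py "[-1.46,-1.47,-1.48]"; python3 - <<'E'
from h import *
a,_=grab('side')
cv2.imwrite('pics/g11.png',cv2.resize(a[250:400,190:310,::-1],(480,600),interpolation=cv2.INTER_CUBIC))
E
```

```text
21.0 tcp [551.94  17.96  29.78] x [ 0.013 -0.    -1.   ] z [ 0.114 -0.993  0.002] zang -1.4564 F [10.97  1.05 -7.55] open 0.1 q [ 0.03  0.51  1.94 -0.    0.68  1.49] -18.700000000000003
implied world th -1.442 rho 100.4
-1.46 [-1.8 -0.2] dz -2.3 rot -0.004 tilt [0.     0.0066]
-1.47 [-2.8 -0.4] dz -2.3 rot -0.014 tilt [0.     0.0066]
-1.48 [-3.7 -0.7] dz -2.3 rot -0.024 tilt [0.     0.0066]
F normal 11.02 along 0.21
```

View pics/g11.png

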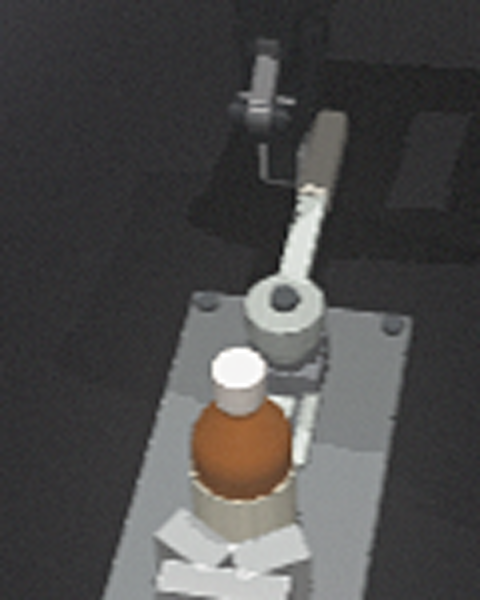

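The stop is reached: force rises to 11 N with little further motion, and the handle is in line with the clamp. Ramping up to the press.

step_arm:
  rows:
    - [-3.2,-0.3,-0.5,0,0.003,0,0]
    - [-3.6,-0.3,-0.7,0,0.003,0,0]
    - [-4,-0.4,-0.8,0,0.003,0,0]
    - [-4.4,-0.4,-0.8,0,0.003,0,0]
    - [-4.8,-0.4,-0.8,0,0.003,0,0]
    - [-4.8,-0.4,-0.8,0,0.003,0,0]
    - [-4.8,-0.4,-0.8,0,0.003,0,0]
    - [-4.8,-0.4,-0.8,0,0.003,0,0]

```text
clock: 22.05
eef_pos: [552.0, 17.9, 29.9]
tcp_rot: [1.489, 1.551, 0.031]
contact_force: [14.1, 3.3, -9.4]
opening: -0.0
```

```bash
python3 st.py;python3 push.py "[-1.46,-1.47,-1.48]"
```

```text
22.05 tcp [551.98  17.92  29.9 ] x [ 0.019  0.001 -1.   ] z [ 0.113 -0.994  0.002] zang -1.4574 F [14.07  3.26 -9.39] open -0.0 q [0.03 0.51 1.94 0.   0.67 1.49] -18.700000000000003
implied world th -1.442 rho 100.4
-1.46 [-1.8 -0.1] dz -2.4 rot -0.003 tilt [-0.0003  0.0097]
-1.47 [-2.8 -0.4] dz -2.4 rot -0.013 tilt [-0.0003  0.0097]
-1.48 [-3.8 -0.7] dz -2.4 rot -0.023 tilt [-0.0003  0.0097]
F normal 14.35 along -1.65
```

Normal force is 14.3 N, about 17.2 N in all with friction. I'll hold a bit firmer for the half second.

step_arm:
  rows:
    - [-4.9,-0.4,-1.0,0,0.009,0,0]
    - [-5.1,-0.4,-1.3,0,0.009,0,0]
    - [-5.3,-0.4,-1.6,0,0.009,0,0]
    - [-5.5,-0.4,-1.8,0,0.009,0,0]
    - [-5.5,-0.4,-1.8,0,0.009,0,0]
    - [-5.5,-0.4,-1.8,0,0.009,0,0]
    - [-5.5,-0.4,-1.8,0,0.009,0,0]
    - [-5.5,-0.4,-1.8,0,0.009,0,0]

```text
clock: 23.05
eef_pos: [552.0, 17.9, 29.8]
tcp_rot: [1.52, 1.55, 0.062]
contact_force: [13.2, 3.7, -1.8]
opening: 0.002
```

```bash
python3 st.py;python3 push.py "[-1.46,-1.47]"; python3 - <<'E'
from h import *
a,_=grab('side');s=r.sense();print(s['contact_force'])
cv2.imwrite('pics/g12.png',cv2.resize(a[250:400,190:310,::-1],(480,600),interpolation=cv2.INTER_CUBIC))
E
```

```text
23.05 tcp [552.03  17.9   29.8 ] x [ 0.021  0.001 -1.   ] z [ 0.112 -0.994  0.001] zang -1.4584 F [13.19  3.67 -1.83] open 0.2 q [0.03 0.51 1.95 0.   0.67 1.49] -18.700000000000003
implied world th -1.441 rho 100.5
-1.46 [-1.9 -0.1] dz -2.3 rot -0.002 tilt [-0.0006  0.0105]
-1.47 [-2.9 -0.4] dz -2.3 rot -0.012 tilt [-0.0006  0.0105]
F normal 13.52 along -2.17
[13.8387573   2.39478173 -1.08418239]
```

View pics/g12.png

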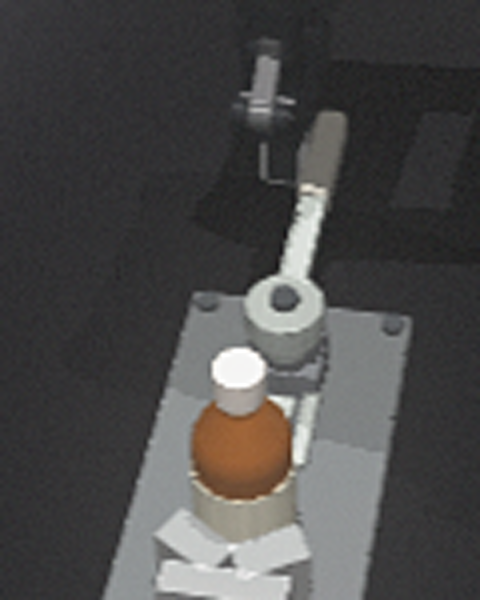

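Friction is relieved and the normal force is 13.5–14 N. A touch more, to about 17 N, held for over half a second.

step_arm:
  rows:
    - [-5.7,-0.4,-1.7,0,0.011,0,0]
    - [-6.2,-0.4,-1.7,0,0.011,0,0]
    - [-6.7,-0.4,-1.7,0,0.011,0,0]
    - [-6.7,-0.4,-1.7,0,0.011,0,0]
    - [-6.7,-0.4,-1.7,0,0.011,0,0]
    - [-6.7,-0.4,-1.7,0,0.011,0,0]
    - [-6.7,-0.4,-1.7,0,0.011,0,0]
    - [-6.7,-0.4,-1.7,0,0.011,0,0]

```text
clock: 24.1
eef_pos: [552.0, 17.9, 29.9]
tcp_rot: [1.548, 1.548, 0.089]
contact_force: [17.3, 3.5, -5.4]
opening: 0.0
```

```bash
python3 st.py;python3 push.py "[-1.46,-1.47]"
```

```text
24.1 tcp [552.01  17.91  29.9 ] x [ 0.023  0.002 -1.   ] z [ 0.111 -0.994  0.001] zang -1.4594 F [17.33  3.52 -5.36] open 0.0 q [0.03 0.51 1.95 0.   0.67 1.49] -18.700000000000003
implied world th -1.441 rho 100.5
-1.46 [-1.9 -0.1] dz -2.4 rot -0.001 tilt [-0.001   0.0113]
-1.47 [-2.8 -0.4] dz -2.4 rot -0.011 tilt [-0.001   0.0113]
F normal 17.61 along -1.57
```

Normal force is 17.6 N, held for over half a second. Backing off square to the bar, then up.

step_arm:
  rows:
    - [-3,-0.2,-1,0,0.006,0,0]
    - [2,0.2,0,0,0,0,0]
    - [8,1,0,0,0,0,0]
    - [18,2,0,0,0,0,0]
    - [30,3.5,0,0,0,0,0]
    - [40,4.6,10,0,0,0,0]
    - [40,4.6,45,0,0,0,0]
    - [40,4.6,90,0,0,0,0]

```text
clock: 25.1
eef_pos: [591.9, 22.6, 120.6]
tcp_rot: [1.551, 1.55, 0.092]
contact_force: [0.8, 0.2, -0.4]
opening: 0.0
```

step_arm:
  rows:
    - [5,-20,25,0,0,0,0]
    - [5,-60,60,0,0,0,0]
    - [5,-110,80,0,0,0,0]
    - [5,-160,90,0,0,0,0]
    - [5,-200,90,0,0,0,0]
    - [5,-220,90,0,0,0,0]
    - [5,-230,90,0,0,0,0]
    - [5,-230,90,0,0,0,0]

```text
clock: 26.1
eef_pos: [596.9, -207.1, 210.5]
tcp_rot: [1.574, 1.55, 0.115]
contact_force: [0.7, 0.2, 1.1]
opening: -0.002
```

```bash
python3 st.py; python3 - <<'E'
from h import *
from fit import fit
a,_=grab('side');b,_=grab('top')
f=lambda p,x0,y0,x1,y1:cv2.resize(p[y0:y1,x0:x1,::-1],(400,480),interpolation=cv2.INTER_CUBIC)
cv2.imwrite('pics/g13.png',np.hstack([f(a,190,250,310,394),f(b,100,175,220,295)]))
cv2.imwrite('pics/t13.png',b[:,:,::-1])
for n in('side','top'):
    print(n,fit(n,40,52,(511,198)),fit(n,52,67,(511,198)))
    P=pts(n,np.load('last_%s.npz'%n)['d']);q=P[(P[...,0]>500)&(P[...,0]<570)&(P[...,1]<95)&(P[...,1]>-20)&(P[...,2]>46)&(P[...,2]<60)]
    l=cv2.fitLine(q[:,:2].astype(np.float32),cv2.DIST_HUBER,0,.01,.01).ravel();print('lever dir',l,len(q),np.arctan2(l[1],l[0]))
    for nm,c0,zt in(('vial',(464,-185),62),('big',(621,-188),145)):
        q=P[(abs(P[...,2]-zt)<5)&(np.hypot(P[...,0]-c0[0],P[...,1]-c0[1])<25)]
        if len(q): print(nm,q.mean(0).round(1))
E
```

```text
26.1 tcp [ 596.9 -207.1  210.5] x [ 0.021  0.002 -1.   ] z [ 0.111 -0.994 -0.   ] zang -1.4595 F [0.66 0.19 1.09] open -0.2 q [-0.34  0.37  1.65  0.01  1.1   1.11] -18.700000000000003
side (array([511.9 , 198.23]), 127, np.float64(0.51)) (array([512.16, 197.79]), 181, np.float64(0.59))
lever dir [ 1.1461355e-01 -9.9341017e-01  5.2942804e+02  4.6475128e+01] 312 -1.4559304
vial [ 465.  -186.3   60.2]
big [ 621.4 -188.3  143.7]
top (array([511.32, 200.65]), 26, np.float64(0.49)) (array([511.63, 201.14]), 33, np.float64(0.58))
lever dir [ 1.3260739e-01 -9.9116862e-01  5.2631140e+02  7.2334427e+01] 68 -1.4377972
big [ 609.2 -184.8  143.5]
```

View pics/g13.png

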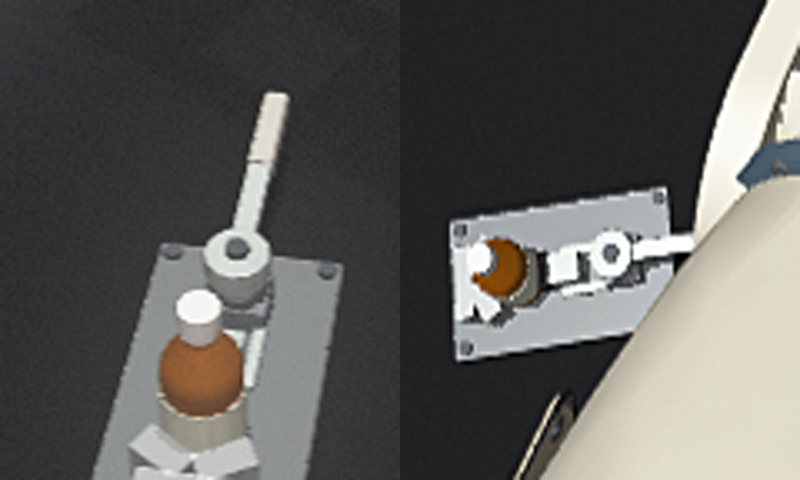

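View pics/t13.png

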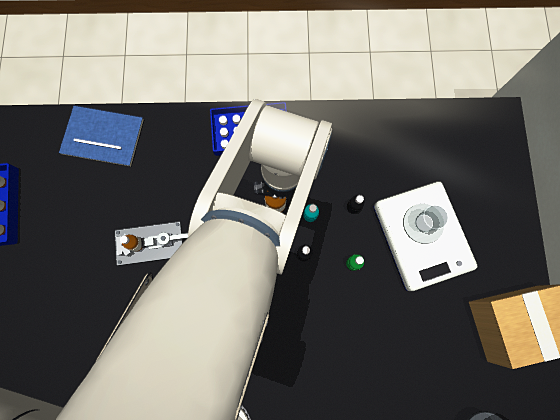

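The lever direction is -1.456 rad (side), against an end stop at -1.455. The bottle moved about 3 mm home to about (511.8,199.4), and the neighbours are unmoved. Handing in.

```bash
python3 -c "
from rig import r,order
print(order.sign_off(), r.sense()['clock'])"
```

```text
the job is handed in; nothing more can be done
the job is handed in; nothing more can be done
```

I stood the middle-sized amber bottle in the vee and let it go with the lever still open. I then pushed the handle through its quarter turn with the shut fingers beside it. I pressed it against the stop at about 17.6 N (18.5 N with friction) for over half a second, backed off, and handed in at about 26 s. Sign-off gives no verdict.

**Last checks**
- **Lever:** the side camera puts it at -1.456 rad in world axes, against an expected stop at -1.455. The top camera read -1.438, about 0.017 rad off, but the arm hid part of the lever there.
- **Bottle:** it stands upright and moved about 3 mm home when the jaw closed. The two cameras disagree by about 3 mm in y (198 and 201). Their mean, (511.8, 199.4), is within about 1 mm of the estimated nest centre.
- **Jaw force:** I could not measure it. I infer the grip from the bottle having moved home.
- **Push force:** the highest total I read on the handle was 18.5 N. That comes from readings about once a second, so I did not see the values in between.
- **Other bottles and beaker:** the big and small bottles have not moved in the side view. The top view read the big bottle about 11 mm off because the arm hid part of it. I did not measure the beaker, but it looked unmoved and the arm never went near it.

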